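# Turn the square egg cup over for oiling its foot

## Robot

A 6-joint arm with a two-finger parallel gripper is mounted at the origin on the work surface. World frame = base frame: x ahead of the robot, y to its left, z up, the work surface at z = 0. Lengths are in m, angles in rad, forces in N, time in s.
With the tool pointing down it reaches from about 0.35 to 0.775 m from the base axis. Payload 7.3 kg.
Tool frame: the origin (TCP) lies midway between the tips of the shut fingers; the grasp point (between the pads) lies 19 mm behind it (robot.grip_depth is the z of the grasp point in the tool frame, in m); z points along the fingers, y is the line along which they close (so a half turn about z gives the same grasp; the last joint's range is limited). The gripper opens to 92 mm and grips with 3 to 60 N. Pads are 19 mm wide; open, the fingers measure 130 mm over their backs; the gripper's body (75 mm by 190 mm) begins 47 mm behind the grasp point.
Start: joints at [0.97, 0.342, 1.524, -0, 1.275, -0.146], TCP at [0.231, 0.472, 0.19] pointing down, gripper open.
Joint ranges: [-2.53, 2.53], [-0.77, 2.02], [0.04, 2.7], [-1, 4.14], [0.28, 2.66], [-3.11, 3.11]. Speed limits (rad/s): [2.57, 2.57, 3.14, 3.14, 3.14, 3.14].

## Interface

Orientations are given as [roll, pitch, yaw] about the fixed x, y, z axes, in that order (R = Rz(yaw) Ry(pitch) Rx(roll)).
In Python, from cell import robot, viewer gives the robot as it stands.
- The arm moves only by the tool step_arm, never from a script. Its argument "increments" is a list of rows, each an object with "delta_pos": the shift along the tool's x, y, z in cm, a list of three; "dr": the turn, a rotation vector about the tool's x, y, z in degrees, a list of three; "fingers": the closure, from -1 (fully open) to 1 (shut), so that 0 is half open. In form: [{"delta_pos": [tx, ty, tz], "dr": [wx, wy, wz], "fingers": fingers}, ...]. A call has exactly 5 rows; each row is the pose to reach, as a shift and turn from the pose commanded when the call began, along the tool's axes at that moment; what a row does not reach only later rows make up. A row lasts 1/8 s, in which the tool goes at most 62.5 mm and 10.7 degrees, less where a joint would pass 70% of its speed; a pose out of reach is approached as far as the arm can. A call with a gripper value outside its range is refused whole. The fingers move at their own pace and stop on an object; "newtons" is the grip in N (left out, the last holds). Time passes only in rows, so rows that repeat a pose let the fingers close, or fill a call up. It gives the time, the measured TCP pose, the force, the opening and the grip force at its end, in the units of the state.
- robot.observe(): the state, without advancing time (a new reading comes with each control period).
- viewer.read_camera(name): name is "scene" or "top" or "wrist"; returns the picture (420x560x3 uint8, red, green, blue); there is no depth.
- viewer.camera_params(name): a dict with "K" (3x3 intrinsics, pixels), "k1" (the pictures are not rectified: a ray, as slopes to the right and down, at radius r is drawn at 1 + k1 r^2 times it, then the intrinsics apply), "T" (4x4, takes a point from camera to world coordinates). Camera axes: x right, y down, z forward; pixel columns grow to the right and rows downward; lengths in m; the calibration is good to about 2 mm. A picture is of the moment at which its call begins: read the wrist's pose just before it. camera_params takes no time and is no camera call; for the wrist camera it gives the pose at the moment of the call.
- robot.hand_in(): hands the job in; it is judged then, once.
The state is a dict: "time": time; "qpos": joint angles; "qvel": joint speeds; "joint_efforts": joint torques, N m; "tool_pos": TCP position; "tool_rot": TCP orientation; "contact_force": force on the tool from outside, world axes, zero at the start; "torque": the same for the moment, N m; "opening": finger opening in m; "grip_force": force on a finger pad.
Only numpy, scipy, OpenCV 4.12 (cv2) and the standard library are available. Lean on these libraries where they do the work, as an engineer would, in place of code of your own. Each camera call takes 0.05 s, during which the arm holds its last target. There are 200 camera calls.

## Task

The inside of the square wooden egg cup is finished and its foot must now be oiled. Lay the cup on its side on the cork-topped block and let go of it, then regrip it and stand it mouth down, flat and centred, on the round wooden stand, setting it down gently and letting go. Do not disturb the bowl, the tin or the gouge.

Things in the scene. Friction and masses are not known exactly. Their poses are not given: they have to be found in the camera images.
- cup: Pale wooden egg cup, 46 x 46 mm square, 66 mm tall, about 0.08 kg. Square foot 12 mm thick, round waist (30 mm thick) up to 28 mm height, then a square body flush with the foot; hollow 36 mm wide, 30 mm deep, open at the top. Four flat sides to grip or lie on. Starts upright on the bench. Origin: centre of the foot's underside; z to the mouth, x and y square to the sides.
- cup_mid (a point): the middle of the cup, on its axis 33 mm from the foot's underside; axes as the cup's
- block: Fixed cork-topped plywood block, 160 x 160 mm and 30 mm high, clear all round and above. Origin: centre of its underside, on the bench; z up.
- block_top (a point): centre of the block's cork top, 30 mm above the bench
- stand: Fixed round stand of dark wood, top disc 100 mm in diameter, flat, 30 mm above the bench. Origin: centre of its underside, on the bench; z up.
- stand_top (a point): centre of the stand's flat top, 30 mm above the bench
- bowl: Bystander: a loose round wooden bowl, 100 mm wide, 45 mm high. Origin: centre of its underside.
- tin: Bystander: a loose round metal tin, 72 mm wide, 50 mm high. Origin: centre of its underside.
- gouge: Bystander: a loose turning gouge lying flat on the bench, 290 mm long with handle up to 30 mm thick, along its x; the handle's end is 140 mm to -x of the origin. Origin: on the bench, under the handle.
Things that resemble listed ones, but are neither listed nor needed, are in the scene too. There is more than one size of the cup; the one meant has the size given above.

How it is judged:
On the way:
1. the cup lies on its side on the block, let go and at rest (angle between cup's own z axis and vertical between 1.45 and 1.69 rad and z of cup_mid in the frame of block_top between 0.018 and 0.028 m and horizontal distance between cup_mid and block_top below 0.1 m and linear speed of cup below 0.02 m/s and angular speed of cup below 0.2 rad/s and contact force between the fingers and cup below 0.1 N), for 0.2 s.
At the end, for the whole second after the job is handed in: The cup stands mouth down on the round stand, flat (axis within about 4.5 degrees of vertical, middle 33 +/- 4 mm above the stand's top), centred within 12 mm of the stand's axis, let go and at rest (angle between cup's own z axis and vertical above 3.06 rad and horizontal distance between cup_mid and stand_top below 0.012 m and z of cup_mid in the frame of stand_top between 0.029 and 0.037 m and linear speed of cup below 0.02 m/s and angular speed of cup below 0.2 rad/s and contact force between the fingers and cup below 0.1 N); the robot touches nothing.
It fails at once if the bowl is moved more than 30 mm (distance of bowl from where it was at the start of the episode above 0.03 m).
It fails at once if the tin is moved more than 30 mm (distance of tin from where it was at the start of the episode above 0.03 m).
It fails at once if the gouge is moved more than 30 mm (distance of gouge from where it was at the start of the episode above 0.03 m).
It fails at once if the cup is struck or dropped hard onto the block or the stand (over 50 N) (contact force between cup and stand above 50 N or contact force between cup and block above 50 N).
It also fails if it takes over 58 s, if anything falls off the work surface, if the arm or the gripper's body presses on something with over 40 N, if the wrist force passes 120 N, or if a joint passes its speed limit or range.

## Working session

There is one attempt and no reset: what is moved stays moved. The work goes in short steps, Python scripts to look and compute and a tool call to move; the robot and the scene stay as the last step left them, time stands still between calls to the robot, and variables do not carry over. Pictures are saved under pics/ and viewed, at most 10 in all, crops included, and the job is handed in when it is done.

Besides the shell and the picture viewer there is one more tool, called as name([rows], argument=value, ...), one row to a line, values as JSON. step_arm: Moves the arm, as the interface text tells. Its arguments: {"type":"object","properties":{"increments":{"type":"array"},"newtons":{"type":"number"}},"required":["increments"]}

```bash
mkdir -p pics
cat > h.py <<'E'
import numpy as np, cv2
from cell import robot, viewer
from scipy.spatial.transform import Rotation as R
def snap(n,f):
    P=viewer.camera_params(n); im=viewer.read_camera(n)
    cv2.imwrite('pics/'+f+'.png',im[:,:,::-1]); np.savez('pics/'+f+'.npz',K=P['K'],k1=P['k1'],T=P['T']); return im
def ray(f,uv):
    d=np.load('pics/'+f+'.npz'); K=d['K'];T=d['T'];k=float(d['k1'])
    p=np.array([(uv[0]-K[0,2])/K[0,0],(uv[1]-K[1,2])/K[1,1]]); q=p.copy()
    for _ in range(30): q=p/(1+k*(q@q))
    return T[:3,3],T[:3,:3]@np.array([q[0],q[1],1])
def atz(f,uv,z):
    o,d=ray(f,uv); return o+d*(z-o[2])/d[2]
def tri(*fu):
    A=np.zeros((3,3));b=np.zeros(3)
    for f,uv in fu:
        o,d=ray(f,uv); d=d/np.linalg.norm(d); M=np.eye(3)-np.outer(d,d);A+=M;b+=M@o
    return np.linalg.solve(A,b)
def proj(f,X):
    d=np.load('pics/'+f+'.npz');T=d['T'];c=T[:3,:3].T@(np.array(X)-T[:3,3]);q=c[:2]/c[2];q=q*(1+float(d['k1'])*(q@q))
    return q*[d['K'][0,0],d['K'][1,1]]+d['K'][:2,2]
def crop(f,g,x0,y0,x1,y1,s):
    im=cv2.imread('pics/'+f+'.png')[y0:y1,x0:x1]; cv2.imwrite('pics/'+g+'.png',cv2.resize(im,None,fx=s,fy=s,interpolation=cv2.INTER_CUBIC))
E
python3 - <<'E'
from h import *
a=snap('scene','s0');b=snap('top','t0')
print(robot.observe()); print(viewer.camera_params('top'),viewer.camera_params('scene')['T'])
E
```

```text
{'time': 0.1, 'qpos': array([ 9.70003966e-01,  3.42663648e-01,  1.52491996e+00, -6.14854851e-05,
        1.27541930e+00, -1.46011785e-01]), 'qvel': array([-1.53573835e-04, -4.02855309e-03, -1.21351263e-03, -3.01057021e-05,
        3.93422156e-04,  9.58670271e-04]), 'joint_efforts': array([ 2.19120891e-03, -4.32001984e+01, -2.44693941e+01,  7.20994477e-02,
        5.25442546e-02, -4.35633115e-05]), 'tool_pos': array([0.23037667, 0.47128216, 0.18890954]), 'tool_rot': array([-3.14018885e+00, -1.47011244e-04,  2.68682992e+00]), 'contact_force': array([-0.30891894, -0.0673432 ,  0.4895615 ]), 'torque': array([-0.0109351 ,  0.02746718,  0.00487572]), 'grip_force': 0.0, 'opening': 0.0919690916117726}
{'K': array([[456.4236386 ,   0.        , 278.20340434],
       [  0.        , 456.4236386 , 206.6378397 ],
       [  0.        ,   0.        ,   1.        ]]), 'k1': -0.03549557591771289, 'T': array([[-2.62654960e-02, -9.86384955e-01,  1.62341752e-01,
         4.25024076e-01],
       [-9.99654982e-01,  2.59493205e-02, -4.06805134e-03,
         6.02593731e-02],
       [-1.99993503e-04, -1.62392590e-01, -9.86726207e-01,
         1.10140548e+00],
       [ 0.00000000e+00,  0.00000000e+00,  0.00000000e+00,
         1.00000000e+00]])} [[-0.59432004  0.62663773 -0.50409209  1.22093838]
 [ 0.80415748  0.4547032  -0.38285212  0.53953879]
 [-0.0106973  -0.63290612 -0.77415464  1.04372643]
 [ 0.          0.          0.          1.        ]]
```

View pics/t0.png

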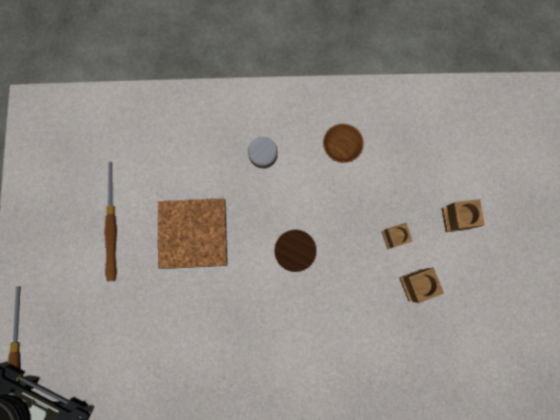

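View pics/s0.png

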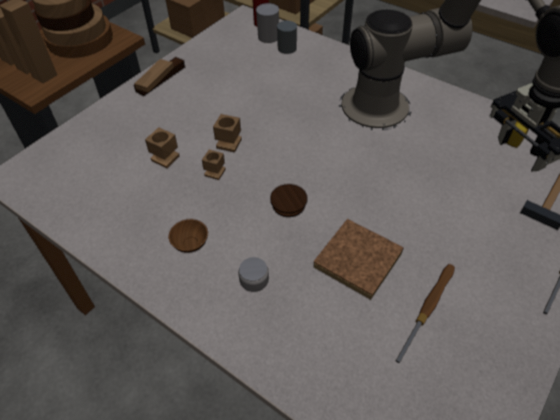

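Run:
```python
from h import *
crop('t0','c1',370,190,500,310,3); crop('s0','c2',135,105,255,185,3)
a=cv2.imread('pics/c1.png');b=cv2.imread('pics/c2.png')
c=np.zeros((360,760,3),np.uint8);c[:,:390]=a;c[:240,395:755]=b;cv2.imwrite('pics/c.png',c)
for uv in[(295,250)]:print(atz('t0',uv,.03))
print(atz('t0',(192.5,233),.03)); print([atz('t0',p,.03)[:2] for p in[(158,201),(225,199),(227,266),(160,268)]])
```

```text
[0.49732604 0.01920298 0.03      ]
[0.54359015 0.25967715 0.03      ]
[array([0.62250285, 0.34265621]), array([0.62310591, 0.18229766]), array([0.4642172 , 0.17886914]), array([0.46342551, 0.3355103 ])]
```

View pics/c.png

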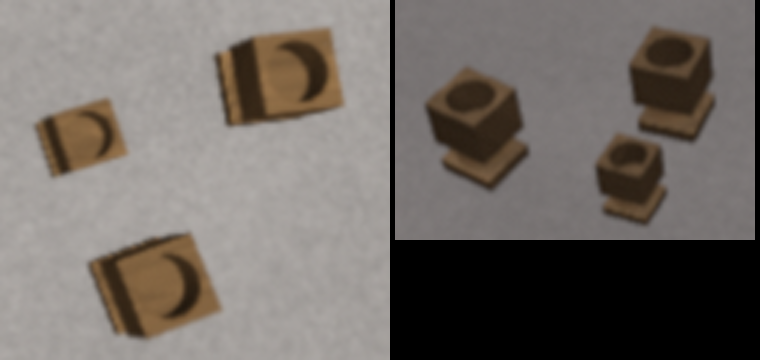

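Candidate cups in the top view are at (397,236), (422,285) and (463,215). The first has a top edge of about 19 px (roughly 45 mm) and the other two about 27 px (roughly 62 mm), so the cup at (397,236) is the one meant. I'll check its size and height by triangulating.

Run:
```python
from h import *
t=lambda x,y:((x+.5)/3-.5+370,(y+.5)/3-.5+190)
s=lambda x,y:((x-395+.5)/3-.5+135,(y+.5)/3-.5+105)
# top corners: top-view order TL,TR,BR,BL
T=[t(52,115),t(108,99),t(127,153),t(70,172)]
S=[s(598,166),s(616,134),s(664,148),s(654,183)]
for a in T: print('t',atz('t0',a,.066))
for a in S: print('s',atz('s0',a,.066))
c=np.mean([atz('t0',a,.066) for a in T],0);print(c)
# foot corners
for a in[t(37,121),t(53,176)]:print('foot',atz('t0',a,.012))
print('stand s',[atz('s0',(289,199),.03)], 'block s',atz('s0',(359,255),.03))
# big cups: edge
print(np.linalg.norm(atz('t0',t(192,233),.09)-atz('t0',t(221,310),.09)))
print(tri(('t0',(295,250)),('s0',(289,199))),tri(('t0',(192.5,233)),('s0',(360,256))))
print(proj('t0',[.4,0,0]),proj('s0',[.4,0,0]))
```

```text
t [ 0.53935737 -0.19134591  0.066     ]
t [ 0.55046967 -0.235094    0.066     ]
t [ 0.50881112 -0.24668121  0.066     ]
t [ 0.49562805 -0.20225275  0.066     ]
s [ 0.55192895 -0.22923862  0.066     ]
s [ 0.51069554 -0.24393218  0.066     ]
s [ 0.49880077 -0.19570897  0.066     ]
s [ 0.53855399 -0.17369672  0.066     ]
[ 0.52356655 -0.21884347  0.066     ]
foot [ 0.5408187  -0.19209892  0.012     ]
foot [ 0.49651009 -0.20214695  0.012     ]
stand s [array([0.50208859, 0.0265338 , 0.03      ])] block s [0.54831343 0.26804613 0.03      ]
0.05888497806588687
[0.49691301 0.02050992 0.02144577] [0.54320352 0.26518211 0.01750224]
[303.92645525 291.6487242 ] [302.54972218 179.62873644]
```

```bash
cat >> h.py <<'E'
def down(yaw_y,tilt):
    "tool rotation: y axis horizontal at yaw_y deg; tilt>0: points toward h=yaw_y-90"
    y=np.array([np.cos(np.radians(yaw_y)),np.sin(np.radians(yaw_y)),0]); h=np.array([y[1],-y[0],0])
    t=np.radians(tilt); z=np.sin(t)*h-np.cos(t)*np.array([0,0,1]); return np.stack([np.cross(y,z),y,z],1)
def go(Rt,tcp=None,grasp=None,quiet=False):
    s=robot.observe(); R0=R.from_euler('xyz',s['tool_rot']).as_matrix()
    if tcp is None: tcp=np.array(grasp)+Rt[:,2]*robot.grip_depth*-1
    d=R0.T@(np.array(tcp)-s['tool_pos'])*100; w=R.from_matrix(R0.T@Rt).as_rotvec(degrees=True)
    print('dpos cm',d.round(2),'|',np.linalg.norm(d).round(1),'dr',w.round(1),'|',np.linalg.norm(w).round(1)); return d,w
E
python3 - <<'E'
from h import *
print(robot.grip_depth)
go(down(14.5,0),tcp=[.45,.15,.28])
P=viewer.camera_params('wrist');print(P['T'].round(3),robot.observe()['tool_pos'],P['K'][0])
E
```

```text
-0.0188
dpos cm [-33.84 -19.23  -9.09] | 40.0 dr [-0.1  0.  49.4] | 49.4
[[ 0.439  0.868  0.232  0.168]
 [ 0.898 -0.424 -0.115  0.501]
 [-0.002  0.259 -0.966  0.383]
 [ 0.     0.     0.     1.   ]] [0.23037667 0.47128216 0.18890954] [319.89570554   0.         281.28426049]
```

step_arm([
  {"delta_pos": [-5, -2.5, -2], "dr": [0, 0, 10], "fingers": -1},
  {"delta_pos": [-10, -5.5, -4], "dr": [0, 0, 20], "fingers": -1},
  {"delta_pos": [-15, -8.5, -5], "dr": [0, 0, 30], "fingers": -1},
  {"delta_pos": [-20, -11.5, -6], "dr": [0, 0, 40], "fingers": -1},
  {"delta_pos": [-25, -14, -7], "dr": [0, 0, 49.4], "fingers": -1},
], newtons=15)

```text
time: 0.72
tool_pos: [0.3942, 0.2343, 0.2598]
tool_rot: [-3.141, -0.0, 1.819]
contact_force: [0.5, 0.7, 0.9]
opening: 0.0919
grip_force: 0.0
```

Run:
```python
from h import *
snap('wrist','w1'); s=robot.observe();print(s['tool_pos'],s['tool_rot'],s['qpos'].round(2))
for n,X in[('block',[.545,.262,.03]),('stand',[.498,.022,.03])]:print(n,proj('w1',X))
go(down(14.5,0),tcp=[.46,-.05,.28])
```

```text
[0.39869581 0.22976868 0.26087365] [3.13813448 0.00368408 1.8082932 ] [ 0.36  0.17  1.56 -0.    1.41  0.12]
block [395.7154531  181.98197828]
stand [313.6462451  324.94568515]
dpos cm [-28.64  -0.62  -1.81] | 28.7 dr [ 0.2  0.2 -0.9] | 0.9
```

step_arm([
  {"delta_pos": [-6, 0, 0], "dr": [0, 0, 0], "fingers": -1},
  {"delta_pos": [-12, 0, -1], "dr": [0, 0, 0], "fingers": -1},
  {"delta_pos": [-18, 0, -1], "dr": [0, 0, 0], "fingers": -1},
  {"delta_pos": [-24, 0, -1], "dr": [0, 0, 0], "fingers": -1},
  {"delta_pos": [-27, 0, -1], "dr": [0, 0, 0], "fingers": -1},
])

```text
time: 1.4
tool_pos: [0.4616, -0.0278, 0.269]
tool_rot: [-3.141, -0.0, 1.822]
contact_force: [1.0, 0.5, -0.2]
opening: 0.0918
grip_force: 0.0
```

Run:
```python
from h import *
snap('wrist','w2'); s=robot.observe();print(s['tool_pos'],s['tool_rot'],s['qpos'].round(2))
for n,X in[('cup',[.5236,-.219,.066]),('stand',[.498,.022,.03])]:print(n,proj('w2',X))
a=cv2.imread('pics/w1.png');b=cv2.imread('pics/w2.png')
c=np.vstack([a,b]);cv2.imwrite('pics/w12.png',c[:, :] if 0 else cv2.resize(np.hstack([a,b]),(800,300)))
```

```text
[ 0.46237686 -0.03000371  0.26884942] [-3.14053391e+00  1.70661915e-03  1.82158499e+00] [-0.23  0.17  1.53 -0.    1.44 -0.48]
cup [290.69096513 317.71340896]
stand [317.78966912 144.16716118]
```

View pics/w12.png

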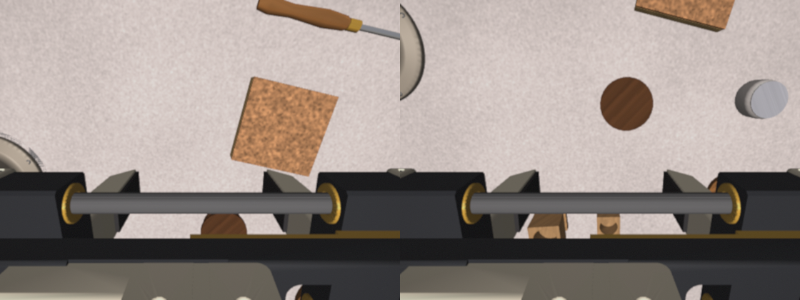

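View pics/w2.png

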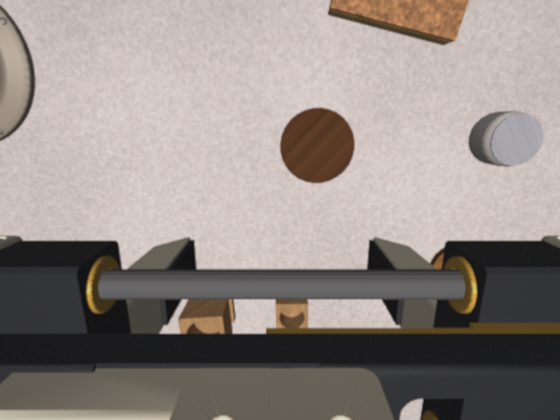

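Run:
```python
from h import *
print(tri(('t0',(295.2,250.3)),('w2',(317,145.3))),atz('w2',(317,145.3),.03),atz('t0',(295.2,250.3),.03))
C=[(353,108),(473,136),(434,246),(325,220)];P=[atz('w1',p,.03) for p in C];print(np.round(P,3),np.mean(P,0))
print(atz('w2',(276,302),.066),atz('w2',(308,302),.066))
print(tri(('t0',(396.9+1,235.5)),('w2',(292,314))))
# region of dark stand in t0 and w2 by thresholds
for f in('t0','w2'):
    im=cv2.imread(f'pics/{f}.png').astype(int); g=(im[:,:,2]<130)&(im[:,:,2]-im[:,:,0]>20)
    n,l,st,ce=cv2.connectedComponentsWithStats(g.astype(np.uint8)); k=l[(250,295) if f=='t0' else (145,317)]; print(f,ce[k],st[k],atz(f,ce[k],.03))
go(down(14.5,45),grasp=[.5236-.05*.177/.707,-.2188+.05*.685/.707+.03,.15])
```

```text
[0.4958882  0.02001333 0.04174182] [0.49739296 0.02030859 0.03      ] [0.49661213 0.01875697 0.03      ]
[[0.461 0.339 0.03 ]
 [0.622 0.344 0.03 ]
 [0.629 0.188 0.03 ]
 [0.468 0.187 0.03 ]] [0.54468074 0.26445452 0.03      ]
[ 0.497263   -0.19988193  0.066     ] [ 0.54060067 -0.18869013  0.066     ]
[ 0.52333296 -0.21598649  0.06150968]
t0 [295.00447761 250.24701493] [ 275  230   41   42 1340] [0.49674817 0.01921098 0.03      ]
w2 [316.87121565 144.97135538] [ 281  108   73   75 4294] [0.49710695 0.02068062 0.03      ]
dpos cm [-13.21   2.    13.23] | 18.8 dr [ -0.1 -44.9  -0.1] | 44.9
```

Run:
```python
from h import *
Rt=down(14.5,45)
go(Rt,grasp=np.array([.5245,-.218,.046])-.1*Rt[:,2])
```

```text
dpos cm [-13.98   1.36  16.57] | 21.7 dr [ -0.1 -44.9  -0.1] | 44.9
```

step_arm([
  {"delta_pos": [-3, 0.5, 3], "dr": [0, -9, 0], "fingers": -1},
  {"delta_pos": [-6, 0.8, 7], "dr": [0, -18, 0], "fingers": -1},
  {"delta_pos": [-9, 1, 10.5], "dr": [0, -27, 0], "fingers": -1},
  {"delta_pos": [-12, 1.2, 14], "dr": [0, -36, 0], "fingers": -1},
  {"delta_pos": [-14, 1.4, 16.6], "dr": [0, -45, 0], "fingers": -1},
])

```text
time: 2.08
tool_pos: [0.5142, -0.1457, 0.1157]
tool_rot: [-3.117, 0.75, 1.822]
contact_force: [26.1, -32.9, 27.3]
opening: 0.0917
grip_force: 0.0
```

Run:
```python
from h import *
snap('wrist','w3'); snap('scene','s3'); s=robot.observe();print(s['tool_pos'],s['tool_rot'],s['qpos'].round(2))
Rt=down(14.5,45)
go(Rt,grasp=np.array([.5245,-.218,.046])-.004*Rt[:,2])
```

```text
[ 0.51408337 -0.1437985   0.11305103] [-3.10915148  0.74649896  1.83040777] [ 0.03  0.47  1.88 -0.99  0.92  0.47]
dpos cm [-0.96 -0.53 11.48] | 11.5 dr [-1.6 -2.2  0.3] | 2.8
```

View pics/w3.png

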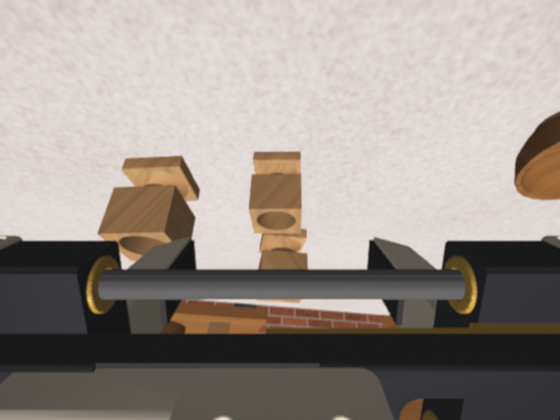

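Run:
```python
from h import *
s=robot.observe();print(s['contact_force'],s['torque'],s['qpos'].round(3),s['joint_efforts'].round(1))
y=np.array([.968,.25]);h=np.array([.25,-.968])
c=np.array([.5245,-.218])
for a in(-.023,.023):
  for z in(0,.012,.028,.066): print(a,z,proj('w3',[*(c+a*y-.023*h),z]).round(1))
Rt=down(14.5,36); go(Rt,grasp=np.array([.5245,-.218,.048])-.07*Rt[:,2])
```

```text
[0.22051966 0.07325362 1.02973743] [ 0.33705012  0.15589272 -0.00945393] [ 0.034  0.471  1.882 -0.993  0.925  0.47 ] [  0.8 -41.  -17.4  -1.8   1.5   1.8]
-0.023 0 [252.9 149.9]
-0.023 0.012 [252.1 159.4]
-0.023 0.028 [251.  172.8]
-0.023 0.066 [247.9 207.8]
0.023 0 [300.5 150. ]
0.023 0.012 [300.6 159.6]
0.023 0.028 [300.9 173. ]
0.023 0.066 [301.5 208.2]
dpos cm [-1.65 -0.72  4.77] | 5.1 dr [-1.6  6.8  0.2] | 7.0
```

step_arm([
  {"delta_pos": [-0.8, -0.4, 1.5], "dr": [-1, 3.5, 0], "fingers": -1},
  {"delta_pos": [-1.6, -0.7, 3], "dr": [-1.6, 7, 0], "fingers": -1},
  {"delta_pos": [-1.65, -0.7, 4.7], "dr": [-1.6, 7, 0], "fingers": -1},
  {"delta_pos": [-1.65, -0.7, 4.7], "dr": [-1.6, 7, 0], "fingers": -1},
  {"delta_pos": [-1.65, -0.7, 4.7], "dr": [-1.6, 7, 0], "fingers": -1},
])

```text
time: 2.8
tool_pos: [0.5194, -0.1904, 0.095]
tool_rot: [3.137, 0.629, 1.825]
contact_force: [-0.1, 0.5, -0.0]
opening: 0.0917
grip_force: 0.0
```

Run:
```python
from h import *
s=robot.observe();print(s['qpos'].round(3))
Rt=down(14.5,36); go(Rt,grasp=np.array([.525,-.220,.048])-.004*Rt[:,2])
```

```text
[-0.14   0.446  1.893 -0.909  0.756  0.274]
dpos cm [ 0.33 -0.23  7.05] | 7.1 dr [0.3 0.  0. ] | 0.3
```

step_arm([
  {"delta_pos": [0.2, -0.2, 2.5], "dr": [0, 0, 0], "fingers": -1},
  {"delta_pos": [0.3, -0.2, 5], "dr": [0, 0, 0], "fingers": -1},
  {"delta_pos": [0.3, -0.2, 7], "dr": [0, 0, 0], "fingers": -1},
  {"delta_pos": [0.3, -0.2, 7], "dr": [0, 0, 0], "fingers": 0.2},
  {"delta_pos": [0.3, -0.2, 7], "dr": [0, 0, 0], "fingers": 1},
], newtons=15)

```text
time: 3.42
tool_pos: [0.5323, -0.2265, 0.0442]
tool_rot: [-3.139, 0.614, 1.823]
contact_force: [-0.7, -0.1, -1.6]
opening: 0.0762
grip_force: 0.0
```

step_arm([
  {"delta_pos": [0, 0, 0], "dr": [0, 0, 0], "fingers": 1},
  {"delta_pos": [0, 0, 0], "dr": [0, 0, 0], "fingers": 1},
  {"delta_pos": [0, 0, 0], "dr": [0, 0, 0], "fingers": 1},
  {"delta_pos": [0, 0, 0], "dr": [0, 0, 0], "fingers": 1},
  {"delta_pos": [0, 0, 0], "dr": [0, 0, 0], "fingers": 1},
])

```text
time: 4.05
tool_pos: [0.532, -0.2267, 0.0437]
tool_rot: [-3.139, 0.613, 1.823]
contact_force: [-0.2, -0.5, -1.3]
opening: 0.0265
grip_force: 0.0
```

Run:
```python
from h import *
snap('wrist','w4'); s=robot.observe();print(s['qpos'].round(3),s['contact_force'])
Rt=down(14.5,36); go(Rt,grasp=np.array([.525,-.220,.048])-.004*Rt[:,2])
go(Rt,grasp=np.array([.525,-.2,.2]))
```

```text
[-0.218  0.554  1.883 -0.996  0.659  0.329] [ 0.36615134  0.14569529 -0.23872978]
dpos cm [ 0.4  -0.51  0.65] | 0.9 dr [-0.2 -0.9 -0.1] | 0.9
dpos cm [ -6.76  -0.04 -12.5 ] | 14.2 dr [-0.2 -0.9 -0.1] | 0.9
```

View pics/w4.png

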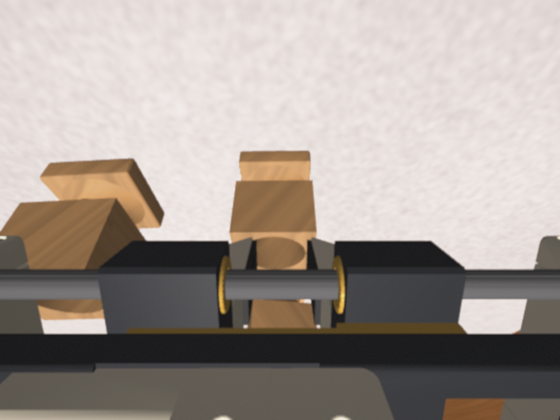

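```bash
python3 - <<'E'
from h import *
s=robot.observe();print(s['opening'],s['grip_force'],s['time'])
Rm=R.from_euler('xyz',s['tool_rot']).as_matrix()
for k in(0,-.019,-.047): 
  for y in(-.013,.013): print(k,y,proj('w4',s['tool_pos']+Rm@[0,y,k]).round())
y=np.array([.968,.25]);h=np.array([.25,-.968])
for c in([.5245,-.218],[.525,-.220]):
 for b in(-.023,.023):
  for z in(0,.012,.028,.066): print(b,z,proj('w4',[*(c-.023*y+b*h),z]).round(),proj('w4',[*(c+.023*y+b*h),z]).round())
E
python3 -c "
from h import *
crop('w4','w4c',200,140,360,300,3.7)"; sed -n 1,3p h.py >/dev/null
```

```text
0.022546417244269947 0.0 4.1
0 -0.013 [262. 233.]
0 0.013 [302. 233.]
-0.019 -0.013 [260. 244.]
-0.019 0.013 [305. 244.]
-0.047 -0.013 [257. 265.]
-0.047 0.013 [308. 265.]
-0.023 0 [239. 148.] [310. 148.]
-0.023 0.012 [238. 161.] [311. 161.]
-0.023 0.028 [235. 179.] [312. 179.]
-0.023 0.066 [228. 231.] [317. 231.]
0.023 0 [245. 195.] [306. 195.]
0.023 0.012 [244. 208.] [307. 208.]
0.023 0.028 [242. 225.] [308. 225.]
0.023 0.066 [238. 274.] [311. 274.]
-0.023 0 [240. 151.] [310. 151.]
-0.023 0.012 [238. 163.] [311. 163.]
-0.023 0.028 [235. 181.] [312. 181.]
-0.023 0.066 [229. 233.] [316. 233.]
0.023 0 [246. 197.] [306. 197.]
0.023 0.012 [244. 209.] [306. 209.]
0.023 0.028 [243. 227.] [308. 227.]
0.023 0.066 [238. 275.] [311. 275.]
```

View pics/w4c.png

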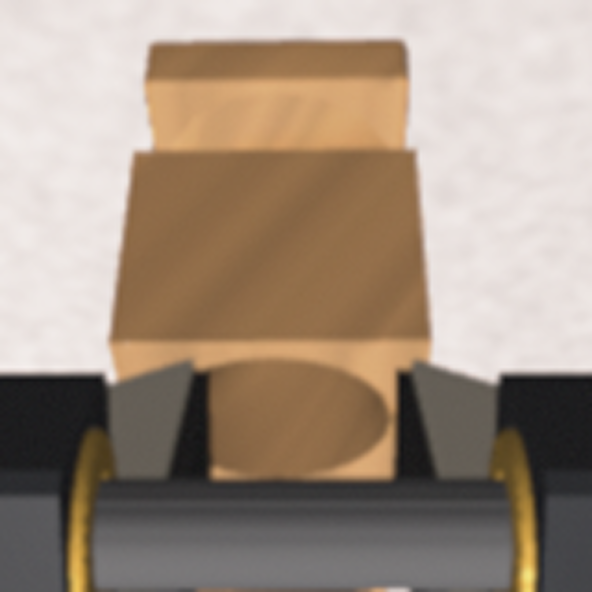

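Run:
```python
from h import *
s=robot.observe()
a=snap('scene','s4');b=snap('top','t4')
print(s['tool_pos'],s['opening'],robot.observe()['opening'])
Rm=R.from_euler('xyz',s['tool_rot']).as_matrix()
out=[]
for f,(sx,sy) in(('s4',(100,80)),('t4',(0,0))):
    p=proj(f,s['tool_pos']).astype(int); x0=max(0,min(560-100,p[0]-50)); y0=max(0,min(420-150,p[1]-90)); k=4 
    im=cv2.resize(cv2.imread(f'pics/{f}.png')[y0:y0+150,x0:x0+100],None,fx=k,fy=k,interpolation=cv2.INTER_CUBIC)
    for kk,col in((0,(0,0,255)),(-.0188,(0,255,0)),(-.066,(255,0,0))):
        q=(proj(f,s['tool_pos']+Rm[:,2]*kk)-[x0,y0])*k; cv2.drawMarker(im,tuple(int(v) for v in q),col,cv2.MARKER_CROSS,10,1)
    out.append(im)
cv2.imwrite('pics/st4.png',np.hstack(out))
```

```text
[ 0.53198905 -0.22672452  0.04366022] 0.022546417244269947 0.014595178930711708
```

View pics/st4.png

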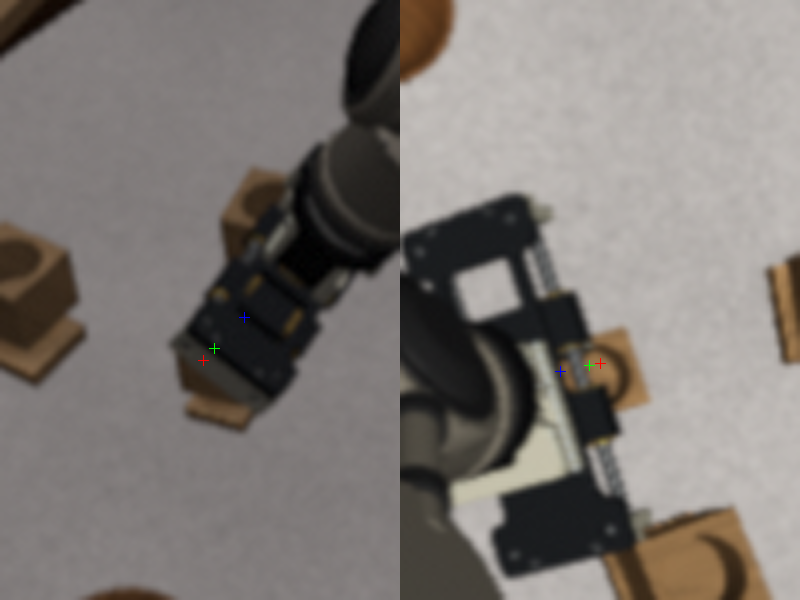

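step_arm([
  {"delta_pos": [0, 0, -3], "dr": [0, 0, 0], "fingers": 1},
  {"delta_pos": [0, 0, -6], "dr": [0, 0, 0], "fingers": 1},
  {"delta_pos": [0, 0, -9], "dr": [0, 7, 0], "fingers": 1},
  {"delta_pos": [0, 0, -12], "dr": [0, 15, 0], "fingers": 1},
  {"delta_pos": [0, 0, -15], "dr": [0, 24, 0], "fingers": 1},
])

```text
time: 4.82
tool_pos: [0.5109, -0.1415, 0.1678]
tool_rot: [-3.141, 0.189, 1.824]
contact_force: [-0.9, -1.3, -0.7]
opening: 0.0003
grip_force: 0.0
```

Run:
```python
from h import *
s=robot.observe();print(s['qpos'].round(3),s['opening'])
go(down(-10,0),tcp=[.54,-.10,.10])
go(down(-75.5,0),tcp=[.54,-.10,.10])
# stereo on fingertip corners from w3 (open .0917): left (190,240) right(369,240)
d=np.load('pics/w3.npz');o1,r1=ray('w3',(190,240));o2,r2=ray('w3',(369,240))
s3=[.51408337,-.1437985,.11305103];R3=R.from_euler('xyz',[-3.10915148,.74649896,1.83040777]).as_matrix()
y=R3[:,1]; k=.0917/((r2-r1)@y)
for r in(r1,r2):print('tip in tool',R3.T@(o1+abs(k)*r-s3))
```

```text
[-0.308  0.322  1.635 -0.181  1.09  -0.485] 0.00033408178951620856
dpos cm [4.5  3.85 6.04] | 8.5 dr [ 2.3 10.7 24.4] | 26.8
dpos cm [4.5  3.85 6.04] | 8.5 dr [ 8.5  8.5 89.7] | 90.5
tip in tool [ 0.00805273 -0.04772148 -0.04101116]
tip in tool [ 0.00753154  0.04397852 -0.04115322]
```

step_arm([
  {"delta_pos": [1.5, 1.3, 1.5], "dr": [0.7, 3.5, 8], "fingers": 1},
  {"delta_pos": [3, 2.6, 3], "dr": [1.5, 7, 16], "fingers": 1},
  {"delta_pos": [4.5, 3.8, 4.5], "dr": [2.3, 10.7, 24], "fingers": 1},
  {"delta_pos": [4.5, 3.8, 6], "dr": [2.3, 10.7, 24.4], "fingers": 1},
  {"delta_pos": [4.5, 3.8, 6], "dr": [2.3, 10.7, 24.4], "fingers": 1},
])

```text
time: 5.45
tool_pos: [0.5382, -0.1023, 0.0975]
tool_rot: [-3.139, 0.006, 1.397]
contact_force: [-0.2, 0.1, 1.4]
opening: 0.0004
grip_force: 0.0
```

step_arm([
  {"delta_pos": [0, 0, 3], "dr": [0, 0, 0], "fingers": 1},
  {"delta_pos": [0, 0, 5.5], "dr": [0, 0, 0], "fingers": 1},
  {"delta_pos": [0, 0, 7.5], "dr": [0, 0, 0], "fingers": 1},
  {"delta_pos": [0, 0, 8.5], "dr": [0, 0, 0], "fingers": 1},
  {"delta_pos": [0, 0, 9], "dr": [0, 0, 0], "fingers": 1},
])

```text
time: 6.08
tool_pos: [0.5395, -0.1026, 0.009]
tool_rot: [3.141, 0.005, 1.395]
contact_force: [0.4, 0.4, 0.7]
opening: 0.0002
grip_force: 0.0
```

step_arm([
  {"delta_pos": [0, 0, 0.4], "dr": [0, 0, 0], "fingers": 1},
  {"delta_pos": [0, 0, 0.7], "dr": [0, 0, 0], "fingers": 1},
  {"delta_pos": [0, 0, 0.9], "dr": [0, 0, 0], "fingers": 1},
  {"delta_pos": [0, 0, 1.1], "dr": [0, 0, 0], "fingers": 1},
  {"delta_pos": [0, 0, 1.2], "dr": [0, 0, 0], "fingers": 1},
])

```text
time: 6.7
tool_pos: [0.5394, -0.1026, -0.0034]
tool_rot: [3.141, 0.005, 1.394]
contact_force: [-1.0, 0.4, 0.2]
opening: 0.0004
grip_force: 0.0
```

The TCP reads below the bench with no contact, so the fingers are shorter than stated. I'll keep probing to find by how much.

step_arm([
  {"delta_pos": [0, 0, 0.5], "dr": [0, 0, 0], "fingers": 1},
  {"delta_pos": [0, 0, 1], "dr": [0, 0, 0], "fingers": 1},
  {"delta_pos": [0, 0, 1.4], "dr": [0, 0, 0], "fingers": 1},
  {"delta_pos": [0, 0, 1.7], "dr": [0, 0, 0], "fingers": 1},
  {"delta_pos": [0, 0, 1.9], "dr": [0, 0, 0], "fingers": 1},
])

```text
time: 7.32
tool_pos: [0.5393, -0.1027, -0.0225]
tool_rot: [3.141, 0.005, 1.394]
contact_force: [-0.3, -0.1, -1.2]
opening: 0.0005
grip_force: 0.0
```

step_arm([
  {"delta_pos": [0, 0, 0.2], "dr": [0, 0, 0], "fingers": 1},
  {"delta_pos": [0, 0, 0.4], "dr": [0, 0, 0], "fingers": 1},
  {"delta_pos": [0, 0, 0.5], "dr": [0, 0, 0], "fingers": 1},
  {"delta_pos": [0, 0, 0.6], "dr": [0, 0, 0], "fingers": 1},
  {"delta_pos": [0, 0, 0.7], "dr": [0, 0, 0], "fingers": 1},
])

```text
time: 7.95
tool_pos: [0.5394, -0.1027, -0.0293]
tool_rot: [3.141, 0.005, 1.394]
contact_force: [0.5, 0.3, -0.4]
opening: 0.0005
grip_force: 0.0
```

step_arm([
  {"delta_pos": [0, 0, 0.2], "dr": [0, 0, 0], "fingers": 1},
  {"delta_pos": [0, 0, 0.4], "dr": [0, 0, 0], "fingers": 1},
  {"delta_pos": [0, 0, 0.5], "dr": [0, 0, 0], "fingers": 1},
  {"delta_pos": [0, 0, 0.6], "dr": [0, 0, 0], "fingers": 1},
  {"delta_pos": [0, 0, 0.7], "dr": [0, 0, 0], "fingers": 1},
])

```text
time: 8.57
tool_pos: [0.5394, -0.1028, -0.0363]
tool_rot: [3.141, 0.005, 1.394]
contact_force: [-0.4, 0.1, 0.1]
opening: 0.0007
grip_force: 0.0
```

step_arm([
  {"delta_pos": [0, 0, 0.1], "dr": [0, 0, 0], "fingers": 1},
  {"delta_pos": [0, 0, 0.2], "dr": [0, 0, 0], "fingers": 1},
  {"delta_pos": [0, 0, 0.3], "dr": [0, 0, 0], "fingers": 1},
  {"delta_pos": [0, 0, 0.4], "dr": [0, 0, 0], "fingers": 1},
  {"delta_pos": [0, 0, 0.5], "dr": [0, 0, 0], "fingers": 1},
])

```text
time: 9.2
tool_pos: [0.5396, -0.1028, -0.0372]
tool_rot: [3.14, 0.005, 1.394]
contact_force: [-13.3, 4.4, 45.5]
opening: 0.0004
grip_force: 22.4
```

```bash
sed -i 's/robot.grip_depth\*-1/.0557/' h.py
python3 - <<'E'
from h import *
go(down(-45,20),grasp=[.57,-.16,.16])
E
```

```text
dpos cm [ -6.73   2.93 -14.45] | 16.2 dr [  6.3 -19.1  34.5] | 39.9
```

step_arm([
  {"delta_pos": [0, 0, -5], "dr": [0, 0, 0], "fingers": 1},
  {"delta_pos": [-2, 1, -9], "dr": [1.5, -5, 9], "fingers": -1},
  {"delta_pos": [-4, 2, -12], "dr": [3, -10, 18], "fingers": -1},
  {"delta_pos": [-6, 3, -14], "dr": [4.5, -14.5, 26], "fingers": -1},
  {"delta_pos": [-6.7, 3, -14.5], "dr": [6.3, -19, 34.5], "fingers": -1},
])

```text
time: 9.82
tool_pos: [0.5583, -0.1745, 0.1061]
tool_rot: [3.139, 0.349, 0.779]
contact_force: [0.4, -0.1, -0.7]
opening: 0.0359
grip_force: 0.0
```

Run:
```python
from h import *
s=robot.observe();print(s['qpos'].round(3))
Rt=down(-75.5,45);go(Rt,grasp=np.array([.525,-.220,.048])-.10*Rt[:,2])
```

```text
[-0.254  0.659  1.289 -0.305  1.384  0.623]
dpos cm [-1.78  2.46  3.5 ] | 4.6 dr [ 16.4 -24.5  25.6] | 39.0
```

step_arm([
  {"delta_pos": [-0.4, 0.5, 0], "dr": [4, -6, 6.4], "fingers": -1},
  {"delta_pos": [-0.8, 1, 0.5], "dr": [8, -12, 12.8], "fingers": -1},
  {"delta_pos": [-1.2, 1.7, 1.5], "dr": [12, -18, 19], "fingers": -1},
  {"delta_pos": [-1.8, 2.5, 2.5], "dr": [16.4, -24.5, 25.6], "fingers": -1},
  {"delta_pos": [-1.8, 2.5, 3.5], "dr": [16.4, -24.5, 25.6], "fingers": -1},
])

```text
time: 10.45
tool_pos: [0.5535, -0.2122, 0.0711]
tool_rot: [-3.131, 0.793, 0.265]
contact_force: [0.8, 0.0, -0.1]
opening: 0.0858
grip_force: 0.0
```

Run:
```python
from h import *
snap('wrist','w5'); s=robot.observe();print(s['qpos'].round(3),s['tool_pos'],s['tool_rot'],s['opening'])
Rt=down(-75.5,45);go(Rt,grasp=np.array([.525,-.220,.048])-.004*Rt[:,2])
h=np.array([np.cos(np.radians(-165.5)),np.sin(np.radians(-165.5))]);y=np.array([-h[1],h[0]]); y=np.array([np.cos(np.radians(-75.5)),np.sin(np.radians(-75.5))])
c=np.array([.525,-.220])
im=cv2.imread('pics/w5.png')
for f in (-1,1):
 for z in(0,.028,.066):
  for a in(-.023,.023):
   q=proj('w5',[*(c+a*y+f*.023*h),z]); 
   if f<0: print(a,z,q.round(1)); cv2.circle(im,tuple(int(round(v)) for v in q),2,(0,0,255) if f<0 else (255,0,0),-1)
# near-face edges along image rows
g=cv2.cvtColor(cv2.imread('pics/w5.png'),cv2.COLOR_BGR2HSV)[:,:,1]
for r in range(120,240,8):
    x=np.where(g[r,180:380]>70)[0]
    if len(x): print(r,x.min()+180,x.max()+180)
```

```text
[-0.279  1.094  0.712 -0.411  2.019  0.983] [ 0.55309935 -0.21182371  0.0722472 ] [-3.13071683  0.79130305  0.26659779] 0.08900124650097803
dpos cm [-0.3   0.1   8.95] | 9.0 dr [-0.1  0.3  0.5] | 0.6
-0.023 0 [251.9 152.3]
0.023 0 [311.6 152.8]
-0.023 0.028 [249.8 182.5]
0.023 0.028 [313.1 183.1]
-0.023 0.066 [246.7 229.9]
0.023 0.066 [315.4 230.4]
160 252 309
168 252 310
176 253 309
184 250 311
192 249 311
200 249 312
208 248 312
216 248 312
224 247 319
232 247 320
```

step_arm([
  {"delta_pos": [-0.2, 0.1, 3], "dr": [0, 0, 0], "fingers": -1},
  {"delta_pos": [-0.3, 0.1, 6], "dr": [0, 0, 0], "fingers": -1},
  {"delta_pos": [-0.3, 0.1, 8], "dr": [0, 0, 0], "fingers": -1},
  {"delta_pos": [-0.4, 0.1, 9.2], "dr": [0, 0, 0], "fingers": -1},
  {"delta_pos": [-0.4, 0.1, 9.2], "dr": [0, 0, 0], "fingers": 1},
], newtons=12)

```text
time: 11.12
tool_pos: [0.4888, -0.2293, 0.0165]
tool_rot: [-3.137, 0.785, 0.262]
contact_force: [-0.1, 0.6, 0.3]
opening: 0.086
grip_force: 0.0
```

step_arm([
  {"delta_pos": [0, 0, 0], "dr": [0, 0, 0], "fingers": 1},
  {"delta_pos": [0, 0, 0], "dr": [0, 0, 0], "fingers": 1},
  {"delta_pos": [0, 0, 0], "dr": [0, 0, 0], "fingers": 1},
  {"delta_pos": [0, 0, 0], "dr": [0, 0, 0], "fingers": 1},
  {"delta_pos": [0, 0, 0], "dr": [0, 0, 0], "fingers": 1},
])

```text
time: 11.75
tool_pos: [0.489, -0.2294, 0.015]
tool_rot: [-3.136, 0.787, 0.262]
contact_force: [0.5, 0.3, -0.5]
opening: 0.0458
grip_force: 12.0
```

Run:
```python
from h import *
s=robot.observe();Rm=R.from_euler('xyz',s['tool_rot']).as_matrix()
mid=Rm.T@(np.array([.523,-.220,.033])-s['tool_pos']); zc=Rm.T@[0,0,1]; np.savez('held.npz',mid=mid,zc=zc);print(mid,zc)
d,w=go(down(-75.5,45),tcp=s['tool_pos']+[0,.03,.13])
```

```text
[ 0.01215251 -0.00045825 -0.03767594] [-0.70827872 -0.00366666 -0.70592337]
dpos cm [-8.66 -2.95 -9.71] | 13.3 dr [0.1 0.1 0.4] | 0.4
```

step_arm([
  {"delta_pos": [-1, 0, -1], "dr": [0, 0, 0], "fingers": 1},
  {"delta_pos": [-3, 0, -3], "dr": [0, 0, 0], "fingers": 1},
  {"delta_pos": [-6, 0, -6], "dr": [0, 0, 0], "fingers": 1},
  {"delta_pos": [-9.5, 0, -9.5], "dr": [0, 0, 0], "fingers": 1},
  {"delta_pos": [-11, 0, -11], "dr": [0, 0, 0], "fingers": 1},
], newtons=20)

```text
time: 12.38
tool_pos: [0.4901, -0.2303, 0.1742]
tool_rot: [-3.141, 0.783, 0.259]
contact_force: [-0.0, -0.7, -1.1]
opening: 0.0459
grip_force: 20.0
```

Run:
```python
from h import *
s=robot.observe();print(s['qpos'].round(3),s['opening'],s['grip_force'])
go(down(-30,20),grasp=[.55,-.05,.22]);
```

```text
[-0.325  0.866  0.915 -0.444  2.013  0.932] 0.04593009132072129 20.000109712491394
dpos cm [  6.89 -14.55  -5.91] | 17.1 dr [-24.4  23.5 -38.4] | 51.3
```

step_arm([
  {"delta_pos": [1.4, -3, -1.5], "dr": [-4.8, 4.7, -7.7], "fingers": 1},
  {"delta_pos": [2.8, -6, -3], "dr": [-9.7, 9.4, -15.4], "fingers": 1},
  {"delta_pos": [4.2, -9, -4.5], "dr": [-14.6, 14, -23], "fingers": 1},
  {"delta_pos": [5.5, -12, -5.5], "dr": [-19.5, 18.8, -30.7], "fingers": 1},
  {"delta_pos": [6.9, -14.5, -5.9], "dr": [-24.4, 23.5, -38.4], "fingers": 1},
])

```text
time: 13.0
tool_pos: [0.54, -0.0648, 0.164]
tool_rot: [-3.137, 0.348, 1.055]
contact_force: [0.3, -0.3, -0.6]
opening: 0.0459
grip_force: 20.0
```

Run:
```python
from h import *
s=robot.observe();print(s['qpos'].round(3),s['opening'],s['grip_force'])
go(down(10,0),grasp=[.55,.18,.22]);
```

```text
[-0.061  0.521  1.37  -0.312  1.42   0.529] 0.04594533665740758 19.99663682676328
dpos cm [ 20.47 -11.24  -7.39] | 24.5 dr [ -7.1  19.  -39.2] | 44.2
```

step_arm([
  {"delta_pos": [4, -2.3, -1.5], "dr": [-1.4, 3.8, -7.8], "fingers": 1},
  {"delta_pos": [8, -4.6, -3], "dr": [-2.8, 7.6, -15.7], "fingers": 1},
  {"delta_pos": [12.2, -6.8, -4.5], "dr": [-4.2, 11.4, -23.5], "fingers": 1},
  {"delta_pos": [16.4, -9, -6], "dr": [-5.6, 15.2, -31.4], "fingers": 1},
  {"delta_pos": [20.4, -11.2, -7.4], "dr": [-7.1, 19, -39.2], "fingers": 1},
])

```text
time: 13.62
tool_pos: [0.5508, 0.179, 0.1639]
tool_rot: [-3.138, -0.001, 1.744]
contact_force: [0.5, -0.3, -1.3]
opening: 0.046
grip_force: 20.0
```

```bash
cat >> h.py <<'E'
def place(yaw_y,tilt,mid,f='held.npz'):
    Rt=down(yaw_y,tilt); k=np.load(f); print('zc',(Rt@k['zc']).round(3)); return go(Rt,tcp=np.array(mid)-Rt@k['mid'])
E
python3 - <<'E'
from h import *
s=robot.observe();print(s['qpos'].round(3),s['opening'],s['grip_force'])
place(25,-45,[.5445,.262,.14])
E
```

```text
[1.820e-01 4.640e-01 1.407e+00 1.000e-03 1.275e+00 9.000e-03] 0.046031501519268436 19.99774457231979
zc [ 0.419 -0.908 -0.002]
dpos cm [10.04  0.4   5.92] | 11.7 dr [  5.7  44.7 -14.4] | 47.3
```

step_arm([
  {"delta_pos": [2, 0, 1], "dr": [1.1, 9, -2.9], "fingers": 1},
  {"delta_pos": [4, 0.1, 2], "dr": [2.2, 18, -5.8], "fingers": 1},
  {"delta_pos": [6, 0.2, 3.5], "dr": [3.3, 27, -8.7], "fingers": 1},
  {"delta_pos": [8, 0.3, 5], "dr": [4.5, 36, -11.5], "fingers": 1},
  {"delta_pos": [10, 0.4, 5.9], "dr": [5.7, 44.7, -14.4], "fingers": 1},
])

```text
time: 14.25
tool_pos: [0.5382, 0.2764, 0.1045]
tool_rot: [3.14, -0.789, 2.004]
contact_force: [-0.1, -0.5, -0.6]
opening: 0.046
grip_force: 20.0
```

Run:
```python
from h import *
s=robot.observe();print(s['qpos'].round(3),s['opening'],s['grip_force'])
place(25,-45,[.5445,.262,.060])
```

```text
[-0.045  0.745  1.383  0.686  1.474 -0.712] 0.04601580752485421 20.000624709937256
zc [ 0.419 -0.908 -0.002]
dpos cm [-5.49 -0.    5.78] | 8.0 dr [ 0.2 -0.2 -0.1] | 0.3
```

step_arm([
  {"delta_pos": [-2, 0, 2], "dr": [0, 0, 0], "fingers": 1},
  {"delta_pos": [-4, 0, 4], "dr": [0, 0, 0], "fingers": 1},
  {"delta_pos": [-5, 0, 5.2], "dr": [0, 0, 0], "fingers": 1},
  {"delta_pos": [-5.4, 0, 5.6], "dr": [0, 0, 0], "fingers": 1},
  {"delta_pos": [-5.5, 0, 5.7], "dr": [0, 0, 0], "fingers": 1},
])

```text
time: 14.88
tool_pos: [0.5381, 0.2778, 0.0262]
tool_rot: [3.14, -0.784, 2.003]
contact_force: [0.1, -0.3, -0.8]
opening: 0.0462
grip_force: 20.0
```

step_arm([
  {"delta_pos": [-0.1, 0, 0.1], "dr": [0, 0, 0], "fingers": 1},
  {"delta_pos": [-0.2, 0, 0.2], "dr": [0, 0, 0], "fingers": 1},
  {"delta_pos": [-0.3, 0, 0.3], "dr": [0, 0, 0], "fingers": 1},
  {"delta_pos": [-0.4, 0, 0.4], "dr": [0, 0, 0], "fingers": 1},
  {"delta_pos": [-0.4, 0, 0.4], "dr": [0, 0, 0], "fingers": 1},
])

```text
time: 15.5
tool_pos: [0.5378, 0.2777, 0.02]
tool_rot: [3.141, -0.784, 2.002]
contact_force: [0.7, 0.1, -0.6]
opening: 0.046
grip_force: 20.0
```

step_arm([
  {"delta_pos": [-0.07, 0, 0.07], "dr": [0, 0, 0], "fingers": 1},
  {"delta_pos": [-0.14, 0, 0.14], "dr": [0, 0, 0], "fingers": 1},
  {"delta_pos": [-0.2, 0, 0.2], "dr": [0, 0, 0], "fingers": 1},
  {"delta_pos": [-0.25, 0, 0.25], "dr": [0, 0, 0], "fingers": 1},
  {"delta_pos": [-0.25, 0, 0.25], "dr": [0, 0, 0], "fingers": 1},
])

```text
time: 16.12
tool_pos: [0.5379, 0.2776, 0.0165]
tool_rot: [3.141, -0.784, 2.002]
contact_force: [-0.2, 0.8, -0.9]
opening: 0.0458
grip_force: 20.0
```

step_arm([
  {"delta_pos": [-0.05, 0, 0.05], "dr": [0, 0, 0], "fingers": 1},
  {"delta_pos": [-0.1, 0, 0.1], "dr": [0, 0, 0], "fingers": 1},
  {"delta_pos": [-0.14, 0, 0.14], "dr": [0, 0, 0], "fingers": 1},
  {"delta_pos": [-0.18, 0, 0.18], "dr": [0, 0, 0], "fingers": 1},
  {"delta_pos": [-0.18, 0, 0.18], "dr": [0, 0, 0], "fingers": 1},
])

```text
time: 16.75
tool_pos: [0.5379, 0.2777, 0.0151]
tool_rot: [3.14, -0.785, 2.003]
contact_force: [-0.9, -2.1, 5.9]
opening: 0.046
grip_force: 20.0
```

step_arm([
  {"delta_pos": [0, 0, 0], "dr": [0, 0, 0], "fingers": -1},
  {"delta_pos": [0, 0, 0], "dr": [0, 0, 0], "fingers": -1},
  {"delta_pos": [0, 0, 0], "dr": [0, 0, 0], "fingers": -1},
  {"delta_pos": [0, 0, 0], "dr": [0, 0, 0], "fingers": -1},
  {"delta_pos": [0, 0, 0], "dr": [0, 0, 0], "fingers": -1},
])

```text
time: 17.38
tool_pos: [0.5379, 0.2777, 0.014]
tool_rot: [3.141, -0.784, 2.002]
contact_force: [0.4, 0.5, -0.0]
opening: 0.09
grip_force: 0.0
```

step_arm([
  {"delta_pos": [0, 0, -2], "dr": [0, 0, 0], "fingers": -1},
  {"delta_pos": [0, 0, -5], "dr": [0, 0, 0], "fingers": -1},
  {"delta_pos": [0, 0, -8], "dr": [0, 0, 0], "fingers": -1},
  {"delta_pos": [0, 0, -11], "dr": [0, 0, 0], "fingers": -1},
  {"delta_pos": [0, 0, -12], "dr": [0, 0, 0], "fingers": -1},
])

```text
time: 18.0
tool_pos: [0.575, 0.1988, 0.1009]
tool_rot: [3.137, -0.782, 2.004]
contact_force: [0.1, -0.1, 0.1]
opening: 0.0919
grip_force: 0.0
```

Run:
```python
from h import *
s=robot.observe();print(s['qpos'].round(3),s['tool_pos'])
snap('wrist','w6');snap('scene','s6');snap('top','t6')
Z=[.5445,.262,.053]
print(proj('w6',Z),proj('s6',Z),proj('t6',Z))
a=cv2.imread('pics/w6.png')[60:300,120:420]; b=cv2.resize(cv2.imread('pics/s6.png')[215:290,305:405],None,fx=4,fy=4,interpolation=cv2.INTER_CUBIC); c=cv2.resize(cv2.imread('pics/t6.png')[185:285,145:240],None,fx=4,fy=3,interpolation=cv2.INTER_CUBIC)
o=np.zeros((600,800,3),np.uint8); o[:240,:300]=a; o[:300,400:800]=b; o[300:600,:380]=c; cv2.imwrite('pics/o6.png',o)
```

```text
[-0.156  0.801  1.268  0.629  1.572 -0.751] [0.57502973 0.19881848 0.10090369]
[280.43807694 182.87781373] [358.69975922 247.19555581] [189.653297   231.58387524]
```

View pics/o6.png

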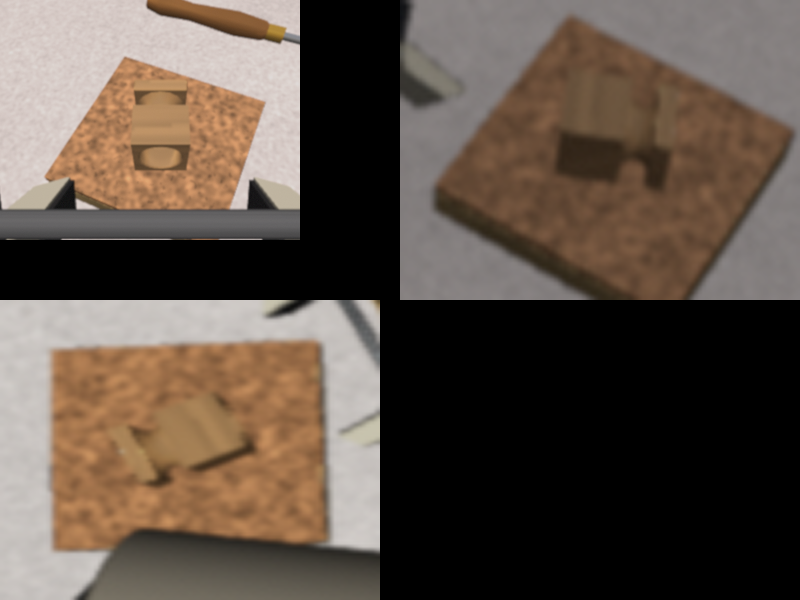

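The cup lies flat on the block, with its body at (160,125) in the wrist crop, its mouth facing the camera and its sides aligned. I'll measure it and regrip.

Run:
```python
from h import *
n=[atz('w6',p,.076) for p in((252,203),(309,203))];f=[atz('w6',p,.076) for p in((256,164),(306,164))];g=[atz('w6',p,.076) for p in((256,141),(306,141))]
print(np.round(n+f+g,4)); N=np.mean(n,0);F=np.mean(f,0);G=np.mean(g,0)
print(np.linalg.norm(n[0]-n[1]),np.linalg.norm(f[0]-f[1]),np.linalg.norm(N-F),np.linalg.norm(N-G))
u=(N-G)/np.linalg.norm(N-G);print('axis deg',np.degrees(np.arctan2(u[1],u[0])),'mid',(N+G)/2)
k=lambda x,y:(145+(x+.5)/4-.5,185+(y-300+.5)/3-.5)
print('top', [atz('t6',k(*p),.076).round(4) for p in((190,397),(250,440),(112,428),(150,480))])
Rt=down(25,20);go(Rt,grasp=[.53,.29,.22])
```

```text
[[0.5389 0.2219 0.076 ]
 [0.5787 0.2401 0.076 ]
 [0.5248 0.2565 0.076 ]
 [0.5623 0.2738 0.076 ]
 [0.5136 0.2786 0.076 ]
 [0.5529 0.2967 0.076 ]]
0.043790155809698326 0.04130922335254766 0.0373720178906038 0.062173964277149496
axis deg -65.7222461687995 mid [0.54601307 0.25933824 0.076     ]
top [array([0.575 , 0.2521, 0.076 ]), array([0.5414, 0.218 , 0.076 ]), array([0.5525, 0.2963, 0.076 ]), array([0.5127, 0.2744, 0.076 ])]
dpos cm [10.54 -0.18  0.81] | 10.6 dr [  0.1 -64.9  -0.3] | 64.9
```

step_arm([
  {"delta_pos": [3, 0, -1], "dr": [0, -10, 0], "fingers": -1},
  {"delta_pos": [6, 0, -1], "dr": [0, -20, 0], "fingers": -1},
  {"delta_pos": [8.5, -0.1, 0], "dr": [0, -30, 0], "fingers": -1},
  {"delta_pos": [10.5, -0.2, 0.8], "dr": [0, -40, 0], "fingers": -1},
  {"delta_pos": [10.5, -0.2, 0.8], "dr": [0, -50, 0], "fingers": -1},
])

```text
time: 18.77
tool_pos: [0.5369, 0.2746, 0.1686]
tool_rot: [3.139, 0.094, 2.005]
contact_force: [-0.8, -0.6, -0.8]
opening: 0.092
grip_force: 0.0
```

Run:
```python
from h import *
s=robot.observe();print(s['qpos'].round(3))
Rt=down(25,35);g=np.array([.5455+.0042,.260-.0091,.053])-.004*Rt[:,2]; np.save('g.npy',g); go(Rt,grasp=g-.09*Rt[:,2])
```

```text
[ 0.401  0.505  1.329 -0.097  1.303 -0.008]
dpos cm [0.3  0.14 8.43] | 8.4 dr [  0.1 -29.6  -0.2] | 29.6
```

step_arm([
  {"delta_pos": [0.1, 0, 1], "dr": [0, -10, 0], "fingers": -1},
  {"delta_pos": [0.2, 0.1, 3], "dr": [0, -20, 0], "fingers": -1},
  {"delta_pos": [0.3, 0.1, 5], "dr": [0, -29.6, 0], "fingers": -1},
  {"delta_pos": [0.3, 0.1, 7.5], "dr": [0, -29.6, 0], "fingers": -1},
  {"delta_pos": [0.3, 0.1, 8.4], "dr": [0, -29.6, 0], "fingers": -1},
])

```text
time: 19.4
tool_pos: [0.5389, 0.2691, 0.0808]
tool_rot: [-3.136, 0.606, 2.008]
contact_force: [-0.0, -0.9, 1.2]
opening: 0.0918
grip_force: 0.0
```

Run:
```python
from h import *
s=robot.observe();print(s['qpos'].round(3),s['tool_pos'])
snap('wrist','w7'); g=np.load('g.npy');go(down(25,35),grasp=g)
h=np.array([.4226,-.9063]);y=np.array([.9063,.4226]);c=np.array([.5455,.260])
for b in(-.033,-.021,-.005,.033): print(b,[proj('w7',[*(c+a*y+b*h),.076]).round(1) for a in(-.023,.023)])
im=cv2.imread('pics/w7.png').astype(int)
for r in range(120,236,6):
    L=im[r,150:410]; print(r,''.join(chr(65+int(v)//12) for v in L.sum(1)[::5]/3))
```

```text
[ 0.664  0.719  1.38  -0.619  1.269  0.487] [0.53885642 0.2690835  0.08076799]
dpos cm [-0.11  0.24  8.62] | 8.6 dr [-0.3 -0.3 -0.1] | 0.4
-0.033 [array([247.9, 205.2]), array([324.5, 205.4])]
-0.021 [array([249.4, 217.6]), array([322.6, 217.8])]
-0.005 [array([251.3, 232.4]), array([320.3, 232.7])]
0.033 [array([255. , 261.7]), array([315.7, 262. ])]
120 SSSSSSSSOMMLLLMNONNNNMMNMLLMKKJMNNOOMLMNLMMKKKNONKII
126 SSSSSSSSMNNNLLNNMMMKLNMLLKLLKKLMOONMLKMMMNNMMLMONNNM
132 TSSTSSSSLLLNMMOMNOONMMMMLKLMMLLKLLLMNNMLNMLJLLMNMMMM
138 TSSSSTSQMKLNNLMMNNKNNNMKJLMMLKJMLNOMNOLMNMLLNNMLKKLL
144 SSSSSSSNNLLMNNLKLNOONOOLKKNNLMLJLKLMMKJLNNNMMLJLMMMM
150 SSSSSSSLMNLLOOOMLNOONMLMNMONNMMLNLMMMMNMNONKLKMLJLNM
156 SSSSSSRLMLKKNNKLMLLLNJJJJJJJJJJJJJJLMMMLMNNNKKMMMMMN
162 SSSSSSMLNNMNKMNLLLMLNIIJIIIIIIIIIILMNLKMMMMNMNMKLNML
168 SSSSSSKKKKLMMKKLKNMMMIIIIIIIIIIIIIJMNMLNMMOMLOOMNMMK
174 SSSSSSLOOLMLMLMMLLJMMIIIIIIIIIIIIIIKMNNMLNOMNONMMKMN
180 SSSSSONNMLMMLMMNLLMMKJJJJJJJJJIJIIILMLMNMMMMMMNOMLLP
186 SSTTSMNNOOMKMMMOMLNMKJJJJJJJJJJJJJILLKJMMMNMMMMOLMRS
192 SSTSSLLNLNLJLLNNMNLMJJJJJJJJJJJIIIIMMLLMLMNNNOMNMSSS
198 SSSSQLMMMLMMLLMNOLLMIJJJJJJIIIIIIJJLKMMNMMMLLNLNSSST
204 SSSSNNMMNNLKNNNNNNMMMMMMMNNNNNNNNNNMMMLKKLMLNNPTSSSS
210 SSSSMOMMMJMMLMMOMMLMMNNNNNNNNNNNNNNMMLLLMMMMJRSSSTSS
216 TSSRMLLKMMNMMLKKMMNLNJKMMMMMMMMLKKLKLLLLLLNNSSSSSSSS
222 SSSSSSSRNLLMNNMLLMMLMIILMMMNNNMLIILMMMMJLNNSSSTSSSSS
228 SSSTSSSSSSSSQOMLLMNMLIIIIJLNMKIIIILNLMNMLNSSSTSTSSTS
234 STSSSTSSSSSSTSTSSQMKLNNMMNMMMMNMMMMMLLMMQSSSSSSSSSST
```

step_arm([
  {"delta_pos": [-0.1, 0.2, 3], "dr": [0, 0, 0], "fingers": -1},
  {"delta_pos": [-0.1, 0.2, 5.5], "dr": [0, 0, 0], "fingers": -1},
  {"delta_pos": [-0.1, 0.2, 7.5], "dr": [0, 0, 0], "fingers": -1},
  {"delta_pos": [-0.1, 0.2, 8.6], "dr": [0, 0, 0], "fingers": -1},
  {"delta_pos": [-0.1, 0.2, 8.6], "dr": [0, 0, 0], "fingers": -1},
], newtons=12)

```text
time: 20.08
tool_pos: [0.5637, 0.224, 0.0137]
tool_rot: [3.141, 0.605, 2.001]
contact_force: [0.8, -0.0, 0.5]
opening: 0.0917
grip_force: 0.0
```

step_arm([
  {"delta_pos": [0, 0, 0], "dr": [0, 0, 0], "fingers": 1},
  {"delta_pos": [0, 0, 0], "dr": [0, 0, 0], "fingers": 1},
  {"delta_pos": [0, 0, 0], "dr": [0, 0, 0], "fingers": 1},
  {"delta_pos": [0, 0, 0], "dr": [0, 0, 0], "fingers": 1},
  {"delta_pos": [0, 0, 0], "dr": [0, 0, 0], "fingers": 1},
])

```text
time: 20.7
tool_pos: [0.5634, 0.2246, 0.0134]
tool_rot: [3.141, 0.605, 2.002]
contact_force: [-1.2, -0.7, 0.7]
opening: 0.0467
grip_force: 0.2
```

step_arm([
  {"delta_pos": [0, 0, 0], "dr": [0, 0, 0], "fingers": 1},
  {"delta_pos": [0, 0, 0], "dr": [0, 0, 0], "fingers": 1},
  {"delta_pos": [0, 0, 0], "dr": [0, 0, 0], "fingers": 1},
  {"delta_pos": [0, 0, 0], "dr": [0, 0, 0], "fingers": 1},
  {"delta_pos": [0, 0, 0], "dr": [0, 0, 0], "fingers": 1},
], newtons=20)

```text
time: 21.32
tool_pos: [0.5635, 0.2245, 0.0134]
tool_rot: [3.141, 0.606, 2.002]
contact_force: [-1.3, 0.4, 0.2]
opening: 0.0455
grip_force: 20.0
```

Run:
```python
from h import *
s=robot.observe();print(s['qpos'].round(3),s['tool_pos'],s['grip_force'],s['opening'])
Rm=R.from_euler('xyz',s['tool_rot']).as_matrix()
mid=Rm.T@(np.array([.5455,.260,.053])-s['tool_pos']); zc=Rm.T@[.4226,-.9063,0]; np.savez('held2.npz',mid=mid,zc=zc);print(mid,zc)
go(down(25,35),grasp=np.load('g.npy'));print((Rm.T@[0,0,1]).round(3))
```

```text
[ 0.584  0.787  1.463 -0.681  1.105  0.535] [0.56347788 0.22452454 0.01341303] 20.00025573943276 0.04550109752646733
[ 0.01014329 -0.00148734 -0.05517012] [-0.82217891  0.00502956  0.56918099]
dpos cm [ 0.16 -0.13  0.22] | 0.3 dr [-0.1 -0.3 -0.2] | 0.4
[-0.569  0.    -0.822]
```

step_arm([
  {"delta_pos": [-0.5, 0, -0.7], "dr": [0, 0, 0], "fingers": 1},
  {"delta_pos": [-1.5, 0, -2.2], "dr": [0, 0, 0], "fingers": 1},
  {"delta_pos": [-3.5, 0, -5], "dr": [0, 0, 0], "fingers": 1},
  {"delta_pos": [-5.7, 0, -8.2], "dr": [0, 0, 0], "fingers": 1},
  {"delta_pos": [-7.4, 0, -10.7], "dr": [0, 0, 0], "fingers": 1},
])

```text
time: 21.95
tool_pos: [0.5638, 0.2248, 0.1467]
tool_rot: [3.138, 0.605, 2.0]
contact_force: [-0.3, -0.3, -0.6]
opening: 0.0456
grip_force: 20.0
```

Run:
```python
from h import *
s=robot.observe();print(s['qpos'].round(3),s['contact_force'],s['opening'])
place(15,-10,[.53,.12,.19],'held2.npz')
```

```text
[ 0.584  0.623  1.362 -0.621  1.314  0.365] [-0.29499298 -0.33383704 -0.55570583] 0.04559127083512485
zc [ 0.189 -0.685 -0.703]
dpos cm [-6.01 -7.31  5.68] | 11.0 dr [ 2.3 44.5  9.7] | 45.6
```

step_arm([
  {"delta_pos": [-1.2, -1.4, 0.5], "dr": [0.5, 9, 2], "fingers": 1},
  {"delta_pos": [-2.4, -2.9, 1.5], "dr": [1, 18, 4], "fingers": 1},
  {"delta_pos": [-3.6, -4.4, 2.8], "dr": [1.5, 27, 6], "fingers": 1},
  {"delta_pos": [-4.8, -5.9, 4.2], "dr": [2, 36, 8], "fingers": 1},
  {"delta_pos": [-6, -7.3, 5.6], "dr": [2.3, 44.5, 9.7], "fingers": 1},
])

```text
time: 22.58
tool_pos: [0.5317, 0.1196, 0.1339]
tool_rot: [3.139, -0.177, 1.833]
contact_force: [0.2, -0.5, -1.3]
opening: 0.0461
grip_force: 20.0
```

Run:
```python
from h import *
s=robot.observe();print(s['qpos'].round(3),s['contact_force'],s['opening'])
place(5,-55,[.497,.020,.125],'held2.npz')
```

```text
[-0.032  0.443  1.546  0.182  1.208 -0.363] [ 0.21316867 -0.51155614 -1.27231452] 0.04610249924244862
zc [ 0.005 -0.005 -1.   ]
dpos cm [-5.65 -5.11  3.94] | 8.6 dr [-5.4 44.7  8.7] | 45.9
```

step_arm([
  {"delta_pos": [-1.1, -1, 0.2], "dr": [-1, 9, 1.7], "fingers": 1},
  {"delta_pos": [-2.2, -2, 0.8], "dr": [-2, 18, 3.5], "fingers": 1},
  {"delta_pos": [-3.3, -3, 1.8], "dr": [-3.2, 27, 5.2], "fingers": 1},
  {"delta_pos": [-4.5, -4, 2.9], "dr": [-4.3, 36, 7], "fingers": 1},
  {"delta_pos": [-5.65, -5.1, 3.9], "dr": [-5.4, 44.7, 8.7], "fingers": 1},
])

```text
time: 23.2
tool_pos: [0.4952, 0.0583, 0.0847]
tool_rot: [3.14, -0.957, 1.658]
contact_force: [0.7, 0.8, -1.5]
opening: 0.0456
grip_force: 20.0
```

Run:
```python
from h import *
s=robot.observe();print(s['qpos'].round(3),s['contact_force'],s['opening'])
place(5,-55,[.497,.020,.125],'held2.npz'); place(5,-55,[.497,.020,.070],'held2.npz')
Rm=R.from_euler('xyz',s['tool_rot']).as_matrix();print((Rm.T@[0,0,-1]).round(3))
snap('wrist','w8')
# check edges of held cup: foot underside faces up
k=np.load('held2.npz'); m=s['tool_pos']+Rm@k['mid']; z=Rm@k['zc']; yy=Rm[:,1]; hh=np.cross(yy,z)
for a in(-.033,.033):
  for f in (-.023,.023): print(a,f,[proj('w8',m+a*z+b*yy+f*hh).round() for b in(-.023,.023)])
im=cv2.imread('pics/w8.png').astype(int)
for r in range(120,260,6): print(r,''.join(chr(65+int(v)//12) for v in im[r,200:380].sum(1)[::4]/3))
```

```text
[-0.553  0.734  1.657  0.72   1.481 -0.99 ] [ 0.71894881  0.79949434 -1.48109529] 0.04564792701751733
zc [ 0.005 -0.005 -1.   ]
dpos cm [ 0.09 -0.01  0.07] | 0.1 dr [0.1 0.2 0. ] | 0.2
zc [ 0.005 -0.005 -1.   ]
dpos cm [-4.4  -0.01  3.23] | 5.5 dr [0.1 0.2 0. ] | 0.2
[-0.817 -0.001  0.576]
-0.033 -0.023 [array([212., 255.]), array([345., 254.])]
-0.033 0.023 [array([226., 164.]), array([331., 164.])]
0.033 -0.023 [array([234., 324.]), array([326., 324.])]
0.033 0.023 [array([242., 247.]), array([319., 247.])]
120 TSSTSSSSSSSSSSSSSSNNNNMLLLMKMLLMNNMNMMNONMNLN
126 SSSSSTSSSSSSSSSSSSLNMMMNLMLMOMNMNNMNMMMLKLLMM
132 SSSSSSSSSSSSTSSSSSNMNNLLNNNNMKLMLONNMMLLLNNNL
138 SSSSTTTTSTSSSSSSSRLNMNMKLMNOOMMMONOLLMLNMMLMO
144 SSSSSSSSSSSSSSTTTPLMMMNLMNMNMMLMNMOOMNMMMMMLM
150 SSSSSSSSSSSSTSSSSONMNNLMMMLKLNNNMNNMMMNLMMMNN
156 SSSSSSSSSSSSSSSSSMOMLLNONNNMLMLNNMMNNMMLLMLKN
162 SSSSSSSTSSSSSSSSTMLMNNLMMMNNMMLLKKMMNMNMLMMLN
168 SSSSSSSSOOOOOOOOONNNNNNNNNNNNNNNNMHHHIJIIJIJK
174 SSSSSSSPMMMNMNNNMMMNNMNNNNNNNNNNNMIIIJJJJJKLK
180 SSSSSSSONNNNNNNNNNNNNNNNNNNNNNNNNNIHIIIHHHHHH
186 SSSSTSSNNNNNNNNNNNNNNNNNNNNNNNNNNNNPONLKKJIIH
192 SSSSSSSMMMMMMMMMMMMMMMMMMMMMMMMMMMMSSSSSSSTSS
198 SSSSSSQMNNMMMMMMMMMMMMMMMMMMMMMMMMMSTSSSSSSSS
204 STSSSSONNNNNNNNNNNNNNNNNNNNNNNNNNNMSSSSSSSSSS
210 SSSSSSNNNNNNNNNNNNNNNNNNNNNNNNNNNNNPSSSTSSSTS
216 SSSTSSNNNNNNNNNNNNNNNNNNNNNNNNNNNNNNSSSSTSSSS
222 SSTTSRNNNNNNNNNNNNNNNNNNNNNNNNNNNNNMSSSSTSSSS
228 TTTSSONNNNNNNNNNNNNNNNNNNNNNNNNNNNNNSSSSSSSSS
234 SSSSSNNNNNNNNNNNNNNNNNNNNNNNNNNNNNNNPSSSSSSSS
240 SSSTSNNNNNNNNNNNNNNNNNNNNNNNNNNNNNNNNSSSSSQOO
246 SRRRQNNNNNNNNNNNNNNNNNNNNNNNNNNNNOOONRRRRSDDE
252 RRRRONNNNNNNNNNNNNNNNNNNOOOOOOOOOOOONRRRRRCCC
258 RRRRPIIIIIIIIIJJJJJJJJJJJJJJJJJJJJJJIRRRRREIK
```

step_arm([
  {"delta_pos": [-1.6, 0, 1.1], "dr": [0.1, 0.2, 0], "fingers": 1},
  {"delta_pos": [-3, 0, 2.2], "dr": [0.1, 0.2, 0], "fingers": 1},
  {"delta_pos": [-3.9, 0, 2.9], "dr": [0.1, 0.2, 0], "fingers": 1},
  {"delta_pos": [-4.3, 0, 3.2], "dr": [0.1, 0.2, 0], "fingers": 1},
  {"delta_pos": [-4.4, 0, 3.2], "dr": [0.1, 0.2, 0], "fingers": 1},
])

```text
time: 23.88
tool_pos: [0.4941, 0.0609, 0.0293]
tool_rot: [-3.134, -0.958, 1.655]
contact_force: [0.6, 0.3, -0.5]
opening: 0.0455
grip_force: 20.0
```

step_arm([
  {"delta_pos": [-0.12, 0, 0.09], "dr": [0, 0, 0], "fingers": 1},
  {"delta_pos": [-0.25, 0, 0.17], "dr": [0, 0, 0], "fingers": 1},
  {"delta_pos": [-0.33, 0, 0.23], "dr": [0, 0, 0], "fingers": 1},
  {"delta_pos": [-0.4, 0, 0.28], "dr": [0, 0, 0], "fingers": 1},
  {"delta_pos": [-0.4, 0, 0.28], "dr": [0, 0, 0], "fingers": 1},
])

```text
time: 24.5
tool_pos: [0.494, 0.0604, 0.0242]
tool_rot: [-3.133, -0.958, 1.653]
contact_force: [-0.2, 0.4, -0.7]
opening: 0.0457
grip_force: 20.0
```

Run:
```python
from h import *
place(5,-55,[.497,.020,.063],'held2.npz')
```

```text
zc [ 0.005 -0.005 -1.   ]
dpos cm [-0.16  0.09 -0.02] | 0.2 dr [-0.2  0.1 -0.2] | 0.3
```

step_arm([
  {"delta_pos": [-0.05, 0.05, 0.03], "dr": [-0.2, 0.1, -0.2], "fingers": 1},
  {"delta_pos": [-0.1, 0.08, 0.06], "dr": [-0.2, 0.1, -0.2], "fingers": 1},
  {"delta_pos": [-0.15, 0.08, 0.09], "dr": [-0.2, 0.1, -0.2], "fingers": 1},
  {"delta_pos": [-0.2, 0.08, 0.12], "dr": [-0.2, 0.1, -0.2], "fingers": 1},
  {"delta_pos": [-0.2, 0.08, 0.12], "dr": [-0.2, 0.1, -0.2], "fingers": 1},
])

```text
time: 25.12
tool_pos: [0.4948, 0.0603, 0.0223]
tool_rot: [3.141, -0.96, 1.659]
contact_force: [-0.1, -1.1, 3.2]
opening: 0.0458
grip_force: 20.0
```

step_arm([
  {"delta_pos": [-0.03, 0, 0.02], "dr": [0, 0, 0], "fingers": 1},
  {"delta_pos": [-0.03, 0, 0.02], "dr": [0, 0, 0], "fingers": -1},
  {"delta_pos": [-0.03, 0, 0.02], "dr": [0, 0, 0], "fingers": -1},
  {"delta_pos": [-0.03, 0, 0.02], "dr": [0, 0, 0], "fingers": -1},
  {"delta_pos": [-0.03, 0, 0.02], "dr": [0, 0, 0], "fingers": -1},
])

```text
time: 25.75
tool_pos: [0.4948, 0.0603, 0.0215]
tool_rot: [-3.141, -0.96, 1.659]
contact_force: [1.1, -0.4, 1.3]
opening: 0.0812
grip_force: 0.0
```

step_arm([
  {"delta_pos": [0, 0, 0], "dr": [0, 0, 0], "fingers": -1},
  {"delta_pos": [0, 0, 0], "dr": [0, 0, 0], "fingers": -1},
  {"delta_pos": [0, 0, -3], "dr": [0, 0, 0], "fingers": -1},
  {"delta_pos": [0, 0, -7], "dr": [0, 0, 0], "fingers": -1},
  {"delta_pos": [0, 0, -11], "dr": [0, 0, 0], "fingers": -1},
])

```text
time: 26.38
tool_pos: [0.5026, -0.0302, 0.0854]
tool_rot: [-3.141, -0.96, 1.658]
contact_force: [0.6, -0.5, 0.0]
opening: 0.0918
grip_force: 0.0
```

step_arm([
  {"delta_pos": [1, 0, -1], "dr": [0, 0, 0], "fingers": -1},
  {"delta_pos": [2, 0, -2], "dr": [0, 0, 0], "fingers": -1},
  {"delta_pos": [2, 0, -2], "dr": [0, 0, 0], "fingers": -1},
  {"delta_pos": [2, 0, -2], "dr": [0, 0, 0], "fingers": -1},
  {"delta_pos": [2, 0, -2], "dr": [0, 0, 0], "fingers": -1},
])

```text
time: 27.0
tool_pos: [0.5029, -0.0336, 0.1121]
tool_rot: [-3.14, -0.961, 1.658]
contact_force: [0.0, 0.7, -0.1]
opening: 0.0918
grip_force: 0.0
```

Run:
```python
from h import *
s=robot.observe();print(s['time'],s['contact_force'],s['opening'])
snap('wrist','w9');Rm=R.from_euler('xyz',s['tool_rot']).as_matrix()
y=np.array([*Rm[:2,1],0]);y/=np.linalg.norm(y);h=np.array([y[1],-y[0],0]);c=np.array([.497,.020,.096])
for f in(-.023,.023): print([proj('w9',c+b*y+f*h).round() for b in(-.023,.023)])
print([proj('w9',c+b*y+.023*h-[0,0,.066]).round() for b in(-.023,.023)],[proj('w9',[.497,.02,.03]+b*y).round() for b in(-.05,.05)])
im=cv2.imread('pics/w9.png').astype(int)
for r in range(100,240,6): print(r,''.join(chr(65+int(v)//12) for v in im[r,180:400].sum(1)[::4]/3))
```

```text
27.0 [ 0.00832069  0.7352667  -0.10737444] 0.09178028455959544
[array([253., 168.]), array([308., 168.])]
[array([250., 210.]), array([312., 210.])]
[array([255., 256.]), array([306., 256.])] [array([228., 235.]), array([334., 235.])]
100 RQRRRQRQRQQRQRQQRQQQQQRQJKKKJKJJLJKLKKKKLLKKJLKJKKJJQQQ
106 RRQQQQQRRQQQQRQQQQRRQRQPLLKKJKMLLKKKMLMLJJJLKKKKJKJKPQQ
112 RRRRQQQQQQRRQQQRRQRRQQQNLLLJJKLMMKKMLLKKKLKJKMKKKLLKLQQ
118 QRQRQQRQQQQQRQQRQQQRRRRKKLLLKKLMKKLLLMMNKKKLJKLLKKKJKQQ
124 QQRRQQQQQQQQRQQQQRQRQQRLMKKJLKLJKKLKKLKKKJKLLLLMKKKJKNQ
130 QQRQQQQQQQQQQQQQQQQQQQQLJLLKKKLLKKJJJKLLKKLKKLKKKKKKJKQ
136 QQQQQQRRQQQQQRRRQQRRRQQIIJJKIIHGGHHGGGFGHFFFFGHGGGGHHJQ
142 QRQQQQQQQQQQQQRRQRRQRQRGGGGHHHGGGGGGGHGHGGGGGGGGGGHHIKR
148 QQQQQQQQQQQQQQRQRQQQRRRLKJJIIIHGGGGGGGGGGGGGGGGGGGGHHQQ
154 QQQQQQQQRQRQRRQRRQQRRRRRRQRQQQQRQRQQQQQRQQQRQQQQPQQQPQQ
160 QQQQQQQQQQRQRQRRQRRQRRRRRRRRQRQQQQQQQQRQQQQQQQQQQRQQQQQ
166 QQRRQQQQRQRQRQQRQQRRQRQRRRRRQQRRQQQQQQRQQQRRRQQQQRQQQQQ
172 QQQQQRQQQQQRRRQRRRQLLLLLLLLLLLLLLRQQQQQQQRRRRQQRQQQQQQR
178 RQQQQRRQRRRRQQRQQQQLLLLLLLLLLLLLLRQQQQRQQRQQQQRQRQQQQRQ
184 RQQQQRRQQQRRQRRRRRRLLLLLLLLLLLLLKRQRQQRRQQQQQQQQQQQQRQQ
190 QQQQRRQRRQQRRRRRRRQLLLLLLLLLLLLLLQRRRQRQQRQQQQRRQQQQRQQ
196 QQQRRRRQRRRRRQRRRQQMMMMMMMLMLLLLLQRRQQQQQQPRQQQQQQQQQRQ
202 QRQRRQQQRRRQRRRRRRNLLLLLLLLLLLLLLOQRQQQRQQQQQRRQRRRQQQQ
208 QQRQQRQRRRRRRRRRRKKLLLLLLLLMMMMMMIMRQQQQQRQQQQQQQQQQQQQ
214 QQRRQQQRRRRQQRRNEFFGGGGGGGGGGGGGGFFFPQRRQRQQQQQQQQQRRRQ
220 QQQQQQQRRQRRRRKEFFFJJJJJJIIIIIIKKFFFFOQQQRQQRQQRRQQQQRR
226 QRRQRQQQQQRRROEFFFFLLLLLKLLLLLLLLFFFFFPRRQRRQRQQQQQQQRR
232 QQRRRQQQQRQRREFFEFEJJJJJJJJJJJJJJEFFFFGQRQQQQQQQRRRQRRR
238 QPMQQRQQRRRRPFFFFEFGGGGGGGGGGGGGGFFFFFFRRQRQQQQQPPPRQRR
```

The foot face spans columns 256–312 and rows 169–211, as predicted for a flat cup. It is centred on the stand, which spans columns 232–336.

```bash
python3 -c "
from cell import robot
print(robot.hand_in())"
```

```text
the job is handed in; nothing more can be done
None
```

I laid the cup on its side on the block, let it go, regripped it, and stood it mouth down on the round stand. The last wrist picture showed it flat and centred; the job is handed in and no verdict came back.

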